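# Rack the job tray in the caddy and hold the caddy ready to carry

### The arm

A 7-joint arm with a two-finger parallel gripper is mounted at the origin on a cart in front of the work surface, level with it; the furniture and walls round the work are solid. World frame = base frame: x ahead of the robot, y to its left, z up, the work surface at z = 0. Lengths are in m, angles in rad, forces in N, time in s.
With the tool pointing down it reaches from about 0.425 to 0.875 m from the base axis. Payload 4.7 kg.
Tool frame: the origin (TCP) lies on the centre line of the jaws, within the pads' length; the fingertips stand 19 mm ahead of it and the grasp point (between the pads) is the TCP (ctrl.nose_length is the distance from the TCP to the fingertips, in m); z points along the fingers, x is the direction in which the jaws open and shut, and the axes are right-handed (so a half turn about z gives the same grasp; the last joint's range is limited). The gripper opens to 87 mm and grips with 3 to 60 N. Pads are 19 mm wide; open, the fingers measure 117 mm over their backs; the gripper's body (75 mm by 190 mm) begins 51 mm behind the grasp point.
Start: joints at [-1.318, 0.321, -0.07, 1.45, 0.023, 1.371, -0.057], TCP at [0.154, 0.632, 0.242] pointing down, gripper open.
Joint ranges: [-2.86, 2.86], [-0.3, 2.09], [-1.38, 1.24], [0.06, 2.45], [-1.56, 4.7], [0.09, 2.05], [-2.69, 2.69]. Speed limits (rad/s): [2.57, 2.57, 3.14, 3.14, 3.14, 3.14, 3.14].

### API

Orientations are given as a rotation vector (axis times angle).
In Python, from bench import ctrl gives the robot as it stands. The module is installed in compiled form; this text tells all that it offers.
- The arm moves only by the shell command python3 -m crank 'ROWS' [OPENING] [FORCE]. ROWS is a JSON object of lists of equal length, an entry for each row: "dp": the shift along the tool's x, y, z in cm, a list of three; "delta_rot": the turn, a rotation vector about the tool's x, y, z in rad, a list of three. In form: {"dp": [[x, y, z], ...], "delta_rot": [[rx, ry, rz], ...]}. A call has exactly 8 rows; each row shifts and turns the commanded pose from where the row before left it, along the tool's axes as they then stand; what a row does not reach is not made up. A row lasts 1/10 s, in which the tool goes at most 50 mm and 8.59 degrees, less where a joint would pass 70% of its speed; a pose out of reach is approached as far as the arm can. A call with a gripper value outside its range is refused whole. OPENING is the finger opening in cm, from 0 to 8.7, set as the call begins (- or left out, the last holds). The fingers move at their own pace and stop on an object; FORCE is the grip in N (left out, the last holds). Time passes only in rows, so rows that do not move let the fingers close, or fill a call up. It gives the time, the measured TCP pose, the force and the opening at its end, in the units of the state.
- ctrl.get_state(): the state, without advancing time (a new reading comes with each control period).
- ctrl.get_image(name): name is "scene" or "top" or "wrist"; returns the picture (480x640x3 uint8, blue, green, red); there is no depth.
- ctrl.camera_info(name): a dict with "camera_matrix" (3x3 intrinsics, pixels), "D" ([k1, k2, p1, p2, k3] as OpenCV has them; the pictures are not rectified), "xyz" and "orientation" of the camera in the world. Camera axes: x right, y down, z forward; pixel columns grow to the right and rows downward; lengths in m; the calibration is good to about 2 mm. A picture is of the moment at which its call begins: read the wrist's pose just before it. camera_info takes no time and is no camera call; for the wrist camera it gives the pose at the moment of the call.
- ctrl.close_job(): hands the job in, once; it reports no verdict.
The state is a dict: "time": time; "joint_positions": joint angles; "qd": joint speeds; "joint_torque": joint torques, N m; "position": TCP position; "tool_rot": TCP orientation; "ft_force": force on the tool from outside, world axes, zero at the start; "torque": the same for the moment, N m; "grip_width": opening from 0.0 (shut) to 1.0 (fully open).
Only numpy, scipy, OpenCV 4.12 (cv2) and the standard library are available. Lean on these libraries where they do the work, as an engineer would, in place of code of your own. Each camera call takes 0.05 s, during which the arm holds its last target.

### The job

Slide the loaded tray from the work board into the empty upper slot of the tray caddy, all the way in until it drops down behind the two small lips at the slot's mouth, and let go of it. Then take the caddy by its handle bar, lift it until it hangs about 10 cm clear of the bench, and finish while still holding it there, steady and level. Keep the caddy upright, what lies in the trays in them, the lower tray in its slot, and the other things on the bench where they are.

Things in the scene. Friction and masses are not known exactly. Their poses are not given: they have to be found in the camera images.
- tray: The loaded tray, on a 10 mm high wooden board (275 x 285 mm) on the bench: open, aluminium, 106 mm long (x), 120 mm wide (y), 18 mm high, 3 mm thick, a low partition along its middle, its two rear (+x) corners cut at 45 degrees. A dark wooden pull stands out of its front (-x) wall. 0.15 kg. Origin: centre of its underside; x points from the pull to the rear, which goes into the caddy first; z up.
- tray_pull (a point): Centre of the loaded tray's pull, where it is gripped: an upright wooden tongue 10 mm thick (y), 48 mm long (x, outward from the front wall), 24 mm high. This point lies 27 mm in front of the front wall, 80 mm in front of the tray's centre, 18 mm above the tray's underside (the pull spans 6 to 30 mm above it). Axes as the tray's.
- caddy: The tray caddy, loose on the bench: plywood, open in front (-x) for two trays one above the other, closed at the back; 122 mm deep (x), 144 mm wide (y), 128 mm clear between its sides, which are 88 mm high; from their middle, risers 28 mm wide (x) go up to 176 mm and carry the handle bar. 0.42 kg, with both trays about 0.75 kg. Origin: centre of its underside; x to the back, z up.
- upper_slot (a point): Point in the empty upper slot, level with its runners, 50 mm above the caddy's underside: here the centre of the tray's underside lies when the tray is home (the back panel stops it 2 mm farther in, the lips 2 mm farther out). The runners are aluminium ledges 16 mm wide along both sides; the slot leaves 4 mm on each side of the tray. Axes as the caddy's.
- slot_mouth (a point): Middle of the upper slot's mouth, level with the runners, 61 mm in front of upper_slot. Across each runner's front end stands a lip 3 mm high, 6 mm long: the tray passes over it, then drops behind it. Keeper strips run 28 mm above the runners on both sides, so the 18 mm high tray goes in with its underside 3.5 to 9.5 mm above the runners. Axes as the caddy's.
- caddy_handle (a point): Centre of the caddy's wooden handle bar, which runs along the caddy's y: 16 mm thick (x), 22 mm high, 128 mm long between the risers; this point lies 160 mm above the caddy's underside, over its middle. Axes as the caddy's.
- low_tray: A second tray of the same shape, already home in the caddy's lower slot, 18 mm above the caddy's underside, its pull standing out in front below where the first tray's pull comes. Origin and axes as the first tray's.
- stone: Polished banded stone, 22 x 30 x 9 mm, lying loose in the loaded tray. Origin: centre of its underside.
- ring: Brass ring blank, 30 mm across, 6 mm high, lying loose in the loaded tray. Origin: centre of its underside.
- low_stone: Small green stone, 15 x 21 x 9 mm, lying loose in the lower tray. Origin: centre of its underside.
- dapping_block: Bystander: a wooden-coloured cube of 50 mm with round hollows. Origin: centre of its underside.
- loupe: Bystander: a folded black and white loupe, 27 x 58 x 20 mm. Origin: centre of its underside.
- white_tub: Bystander: a small white lidded tub, 64 mm across, 46 mm high. Origin: centre of its underside.
- bench_vise: The small blue vise that is bolted to the bench, an obstacle 0.14 m high, 0.1 m wide (y), reaching from 0.08 m in front of its origin (screw handle) to 0.08 m behind it. Origin: on the bench under its middle.

How it is judged:
By the outcome, as a careful person would: the job done as asked, in the order asked, and still so for the second after the job is handed in, while the arm keeps its last pose, push and grip.
It also fails if it takes over 61 s, if anything falls off the work surface, if the arm or the gripper's body presses on something with over 40 N, if the wrist force passes 120 N, or if a joint passes its speed limit or range.

## Working session

There is one attempt and no reset: what is moved stays moved. The work goes in short steps, Python scripts to look and compute and a shell command to move; the robot and the scene stay as the last step left them, time stands still between calls to the robot, and variables do not carry over. Pictures are saved under pics/ and viewed, and the job is handed in when it is done.

```bash
ls; mkdir -p pics
python3 - <<'E'
from bench import ctrl
import cv2,numpy as np
np.set_printoptions(precision=4,suppress=True)
print(ctrl.get_state())
for n in ["scene","top","wrist"]:
    i=ctrl.camera_info(n); print(n,i)
    cv2.imwrite(f"pics/{n}0.png",ctrl.get_image(n))
E
```

```text
pics
{'time': 0.0, 'joint_positions': array([-1.3179,  0.3218, -0.0701,  1.4517,  0.0226,  1.3708, -0.0569]), 'qd': array([0.0004, 0.0008, 0.0005, 0.0002, 0.001 , 0.0018, 0.0006]), 'joint_torque': array([  0.0002, -49.1294,  -0.4037, -31.2529,  -0.0638,   0.044 ,
         0.0002]), 'position': array([0.1537, 0.631 , 0.2404]), 'tool_rot': array([ 2.4692,  1.9403, -0.0023]), 'ft_force': array([ 0.3876, -0.1881, -0.3723]), 'torque': array([0.0258, 0.0417, 0.0122]), 'grip_width': 0.9995421033354001}
scene {'camera_matrix': array([[435.092 ,   0.    , 318.812 ],
       [  0.    , 435.092 , 237.5416],
       [  0.    ,   0.    ,   1.    ]]), 'D': array([-0.0729,  0.    ,  0.    ,  0.    ,  0.    ]), 'xyz': array([-0.0264, -0.45  ,  0.7031]), 'orientation': array([-2.0611,  0.8036, -0.4272])}
top {'camera_matrix': array([[501.8578,   0.    , 320.8105],
       [  0.    , 501.8578, 233.7558],
       [  0.    ,   0.    ,   1.    ]]), 'D': array([0.0178, 0.    , 0.    , 0.    , 0.    ]), 'xyz': array([0.3389, 0.1129, 1.134 ]), 'orientation': array([-2.1446,  2.119 , -0.1803])}
wrist {'camera_matrix': array([[340.1864,   0.    , 315.4951],
       [  0.    , 340.1864, 229.8873],
       [  0.    ,   0.    ,   1.    ]]), 'D': array([-0.0585,  0.    ,  0.    ,  0.    ,  0.    ]), 'xyz': array([0.0768, 0.6497, 0.3833]), 'orientation': array([2.2777, 1.7911, 0.2618])}
```

View pics/scene0.png

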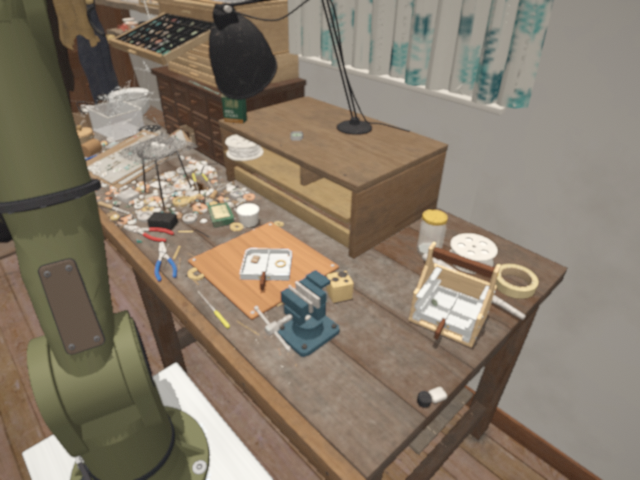

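View pics/top0.png

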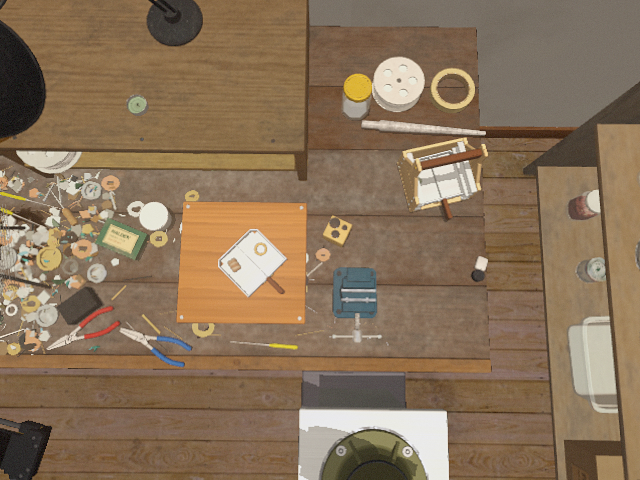

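View pics/wrist0.png

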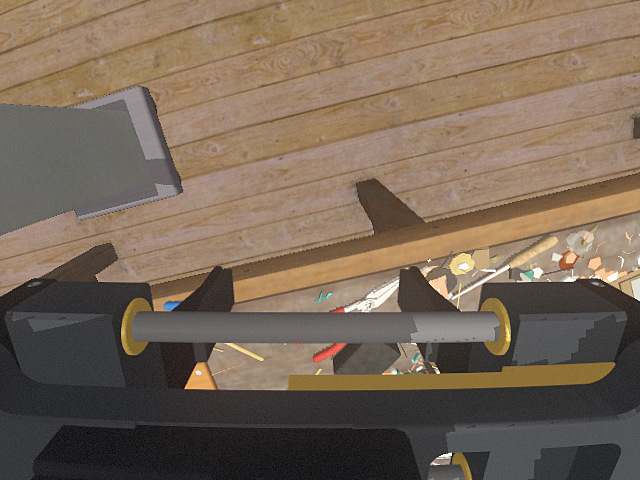

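The top view shows the tray at about (252,262) with its pull at (275,285). The caddy is at (440,175) with its handle bar at (450,158) and its mouth toward the robot. The vise is at (355,300), the cube at (337,231) and the loupe at (480,268). I'll zoom in on these.

```bash
cat > h.py <<'E'
import numpy as np,cv2
from scipy.spatial.transform import Rotation as R
np.set_printoptions(precision=4,suppress=True)
def info(n):
    from bench import ctrl
    return ctrl.camera_info(n)
def ray(i,uv):
    p=cv2.undistortPoints(np.array(uv,float).reshape(-1,1,2),i['camera_matrix'],i['D']).reshape(-1,2)
    d=np.c_[p,np.ones(len(p))]@R.from_rotvec(i['orientation']).as_matrix().T
    return np.array(i['xyz']),d
def plane(i,uv,z):
    o,d=ray(i,uv); return o+d*((z-o[2])/d[:,2])[:,None]
def tri(i,u,j,v):
    o1,d1=ray(i,u);o2,d2=ray(j,v);out=[]
    for a,b in zip(d1,d2):
        s=np.linalg.lstsq(np.c_[a,-b],o2-o1,rcond=None)[0]
        p,q=o1+a*s[0],o2+b*s[1]; out.append(np.r_[(p+q)/2,np.linalg.norm(p-q)])
    return np.array(out)
def proj(i,P):
    Rm=R.from_rotvec(i['orientation']).as_matrix().T
    return cv2.projectPoints(np.array(P,float).reshape(-1,1,3),cv2.Rodrigues(Rm)[0],-Rm@np.array(i['xyz']),i['camera_matrix'],i['D'])[0].reshape(-1,2)
E
python3 - <<'E'
import cv2
t=cv2.imread('pics/top0.png');s=cv2.imread('pics/scene0.png')
def c(im,x,y,w,h,k,n): cv2.imwrite(n,cv2.resize(im[y:y+h,x:x+w],None,fx=k,fy=k,interpolation=cv2.INTER_CUBIC))
c(t,205,215,100,90,6,'pics/t_tray.png')
c(t,390,130,110,90,6,'pics/t_cad.png')
c(s,400,235,110,110,5,'pics/s_cad.png')
c(s,225,235,90,70,7,'pics/s_tray.png')
E
```

```text
(no output)
```

View pics/t_tray.png

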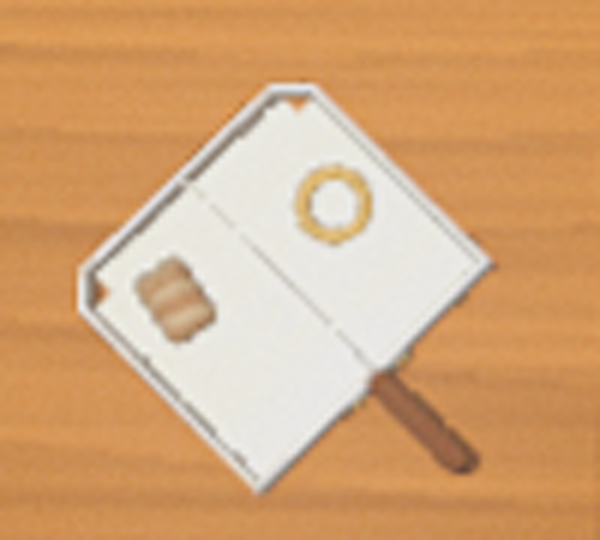

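View pics/t_cad.png

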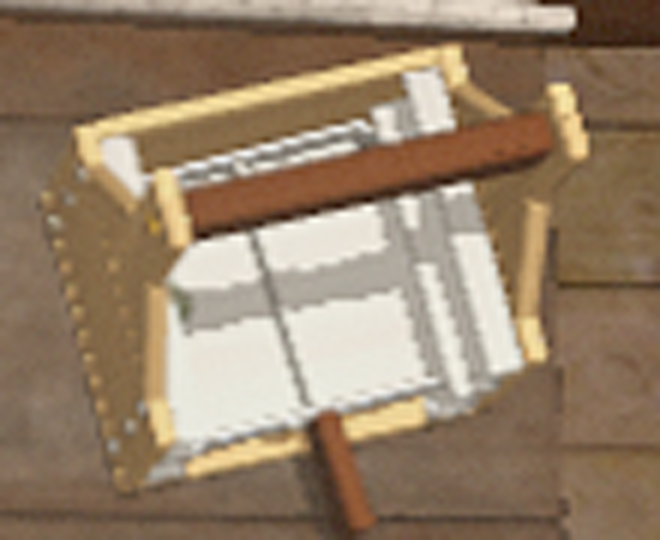

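View pics/s_cad.png

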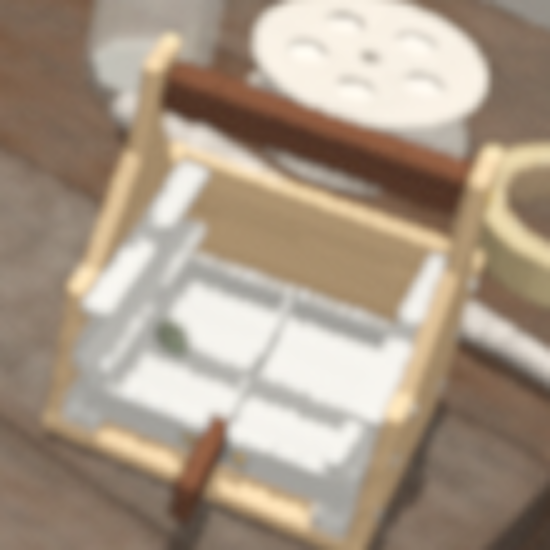

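View pics/s_tray.png

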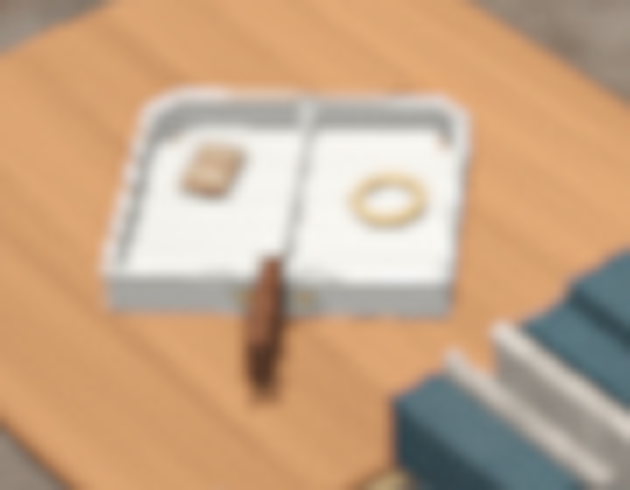

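Run:
```python
from h import *
I=info('top');S=info('scene')
def px(l,x0,y0,k): return (np.array(l,float)+.5)/k-.5+np.array([x0,y0])
P=plane(I,px([(490,263),(262,490),(270,88),(315,88),(80,270),(80,308)],205,215,6),.028)
print(P)
a,b=P[0],P[1]; print('front len',np.linalg.norm(a-b),'yaw',np.degrees(np.arctan2(*(-(a-b)[[1,0]]*np.array([-1,1])))))
# x axis: front edge dir y: left is b? 
y=(b-a)[:2]; y/=np.linalg.norm(y); x=np.array([y[1],-y[0]]); print('x',x,'yaw',np.degrees(np.arctan2(x[1],x[0])))
fm=(a+b)[:2]/2; print('center from front',fm+x*.053,'pull',fm-x*.027)
q=plane(I,px([(375,378),(465,462)],205,215,6),.040);print('pull ends',q,np.degrees(np.arctan2(*(q[0]-q[1])[[1,0]])),np.linalg.norm(q[0]-q[1]),q.mean(0))
# side edges
s1=P[3]-P[0]; s2=P[5]-P[1]; print('side yaws',[np.degrees(np.arctan2(s[1],s[0])) for s in(s1,s2)])
# caddy
tt=px([(163,172),(565,90),(160,210)],390,130,6)
print('risers top',plane(I,tt,.176))
# tri: riser tops centre, sides front top corners, bar ends
T=px([(195,215),(548,135),(88,132),(455,55),(158,290),(540,205)],390,130,6)
Sx=px([(170,85),(475,180),(170,148),(478,262),(138,155),(440,268)],400,235,5)
print(tri(I,T,S,Sx))
b=plane(I,T[:2],.171);print('bar top plane',b)
b=plane(I,T[2:4],.088);print('rear plane',b)
```

```text
[[0.4727 0.1917 0.028 ]
 [0.3884 0.2728 0.028 ]
 [0.5374 0.2753 0.028 ]
 [0.5376 0.2585 0.028 ]
 [0.4683 0.3429 0.028 ]
 [0.4542 0.3423 0.028 ]]
front len 0.1169519574218619 yaw -136.0767648645743
x [0.6937 0.7203] yaw 46.07676486457432
center from front [0.4673 0.2704] pull [0.4118 0.2128]
pull ends [[0.4287 0.2316 0.04  ]
 [0.3988 0.1981 0.04  ]] 48.15257511308811 0.044886893850813944 [0.4138 0.2149 0.04  ]
side yaws [np.float64(45.83640833553526), np.float64(46.54545777315954)]
risers top [[ 0.658  -0.0733  0.176 ]
 [ 0.6878 -0.2071  0.176 ]
 [ 0.645  -0.0721  0.176 ]]
[[ 0.6456 -0.0845  0.1641  0.0041]
 [ 0.6759 -0.2046  0.1672  0.0019]
 [ 0.7    -0.0616  0.0882  0.0054]
 [ 0.7332 -0.1975  0.086   0.0008]
 [ 0.6316 -0.0804  0.1309  0.0023]
 [ 0.6602 -0.2093  0.1346  0.0033]]
bar top plane [[ 0.645  -0.0846  0.171 ]
 [ 0.6739 -0.2025  0.171 ]]
rear plane [[ 0.7021 -0.0636  0.088 ]
 [ 0.7327 -0.1972  0.088 ]]
```

```bash
cat >> h.py <<'E'
from scipy.linalg import logm,expm
def T(p,Rm):
    M=np.eye(4);M[:3,:3]=Rm;M[:3,3]=p;return M
def down(yaw_deg,pitch=0):
    "tool y at yaw, z down"
    a=np.radians(yaw_deg);y=np.array([np.cos(a),np.sin(a),0]);z=np.array([0,0,-1.]);x=np.cross(y,z)
    return np.c_[x,y,z]@R.from_euler('x',pitch,degrees=True).as_matrix()
def step(p,Rm,n):
    from bench import ctrl
    s=ctrl.get_state(); C=T(s['position'],R.from_rotvec(s['tool_rot']).as_matrix())
    D=np.linalg.inv(C)@T(p,Rm); E=expm(np.real(logm(D))/n)
    print('t',round(s['time'],2),'pos',s['position'],'F',s['ft_force'],'g',round(s['grip_width'],3))
    print('total dp cm',D[:3,3]*100,'rot',R.from_matrix(D[:3,:3]).as_rotvec())
    print('per row dp cm',E[:3,3]*100,'rot',R.from_matrix(E[:3,:3]).as_rotvec(),'n',n)
E
python3 - <<'E'
from h import *
I=info('top');S=info('scene')
print('vise',plane(I,[(333,268),(376,268),(333,318),(376,318)],.1),plane(I,[(357,340)],.06))
print('cube',plane(I,[(337,225)],.05),'loupe',plane(I,[(480,268)],.01))
step([.412,.213,.18],down(46.2),16)
E
```

```text
vise [[0.4452 0.0895 0.1   ]
 [0.4463 0.0007 0.1   ]
 [0.3434 0.0887 0.1   ]
 [0.3445 0.0014 0.1   ]] [[0.2988 0.0372 0.06  ]]
cube [[0.5452 0.0803 0.05  ]] loupe [[ 0.4585 -0.242   0.01  ]]
t 0.15 pos [0.1537 0.6312 0.2407] F [-0.35   -0.2059  0.2982] g 1.001
total dp cm [-34.5132  34.9871   6.1249] rot [-0.0007  0.0014 -1.0451]
per row dp cm [-3.0698  0.9572  0.3818] rot [-0.      0.0001 -0.0653] n 16
```

```bash
python3 -m crank '{"dp":[[-3.07,0.96,0.38],[-3.07,0.96,0.38],[-3.07,0.96,0.38],[-3.07,0.96,0.38],[-3.07,0.96,0.38],[-3.07,0.96,0.38],[-3.07,0.96,0.38],[-3.07,0.96,0.38]],"delta_rot":[[0,0,-0.065],[0,0,-0.065],[0,0,-0.065],[0,0,-0.065],[0,0,-0.065],[0,0,-0.065],[0,0,-0.065],[0,0,-0.065]]}' 5; python3 -m crank '{"dp":[[-3.07,0.96,0.38],[-3.07,0.96,0.38],[-3.07,0.96,0.38],[-3.07,0.96,0.38],[-3.07,0.96,0.38],[-3.07,0.96,0.38],[-3.07,0.96,0.38],[-3.07,0.96,0.38]],"delta_rot":[[0,0,-0.065],[0,0,-0.065],[0,0,-0.065],[0,0,-0.065],[0,0,-0.065],[0,0,-0.065],[0,0,-0.065],[0,0,-0.065]]}'
python3 - <<'E'
from h import *
from bench import ctrl
step([.412,.213,.18],down(46.2),1)
cv2.imwrite('pics/w1.png',ctrl.get_image('wrist'))
E
```

```text
time: 0.95
position: [0.2271, 0.3864, 0.2109]
tool_rot: [-1.884, -2.514, 0.0]
ft_force: [0.5, -0.4, 0.7]
grip_width: 0.579
time: 1.75
position: [0.4123, 0.2116, 0.1806]
tool_rot: [-1.175, -2.913, -0.0]
ft_force: [-0.4, 0.2, -0.7]
grip_width: 0.577
t 1.75 pos [0.4123 0.2116 0.1806] F [-0.4368  0.1591 -0.6564] g 0.577
total dp cm [0.1228 0.0797 0.0599] rot [ 0.0002 -0.0002 -0.0026]
per row dp cm [0.1228 0.0797 0.0599] rot [ 0.0002 -0.0002 -0.0026] n 1
```

View pics/w1.png

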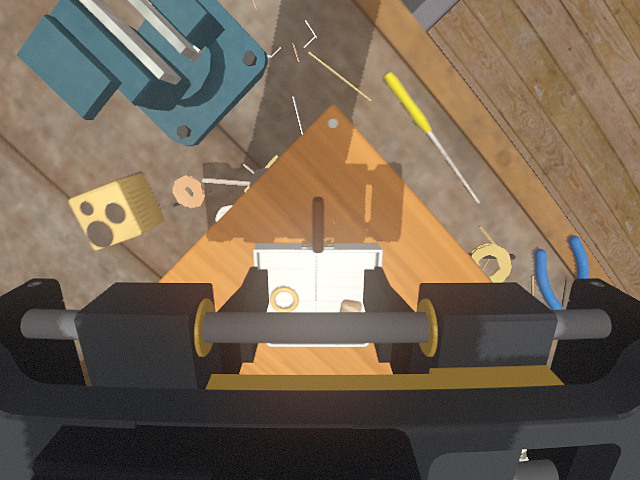

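The wrist view shows the pull from (318,198) to (318,250) and the front wall's rim from (254,246) to (382,246).

Run:
```python
from h import *
I=info('wrist'); im=cv2.imread('pics/w1.png')
cv2.imwrite('pics/w1c.png',cv2.resize(im[185:275,245:395],None,fx=5,fy=5,interpolation=cv2.INTER_CUBIC))
print(I['xyz'])
h=cv2.cvtColor(im[190:242,295:345],cv2.COLOR_BGR2HSV)
m=((h[...,2]<115)&(h[...,1]>60)).astype(np.uint8); 
c=max(cv2.findContours(m,0,2)[0],key=cv2.contourArea); print(cv2.minAreaRect(c),cv2.boundingRect(c))
q=plane(I,[(318,198),(318,242)],.040);print(q)
f=plane(I,[(254,249),(382,249)],.028);print(f,np.linalg.norm(f[0]-f[1]))
```

```text
[0.3613 0.1503 0.3231]
((25.17999839782715, 13.740001678466797), (17.000003814697266, 8.20000171661377), 53.13010025024414) (18, 7, 10, 17)
[[0.4007 0.1923 0.04  ]
 [0.428  0.2205 0.04  ]]
[[0.4781 0.1873 0.028 ]
 [0.393  0.2695 0.028 ]] 0.11826531678607308
```

View pics/w1c.png

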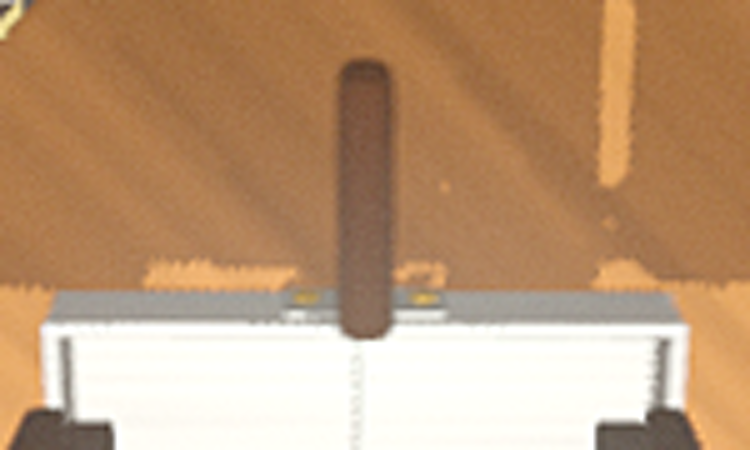

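Run:
```python
from h import *
step([.4158,.2096,.033],down(46.1),8)
```

```text
t 1.8 pos [0.4168 0.2078 0.1804] F [ 4.7085 -2.1442  0.3448] g 0.572
total dp cm [ 0.2533  0.0472 14.7352] rot [ 0.001   0.0039 -0.0038]
per row dp cm [0.0285 0.0067 1.8419] rot [ 0.0001  0.0005 -0.0005] n 8
```

Between the picture and the readout the arm was still settling by about 6 mm. After correcting for that, the wrist and top views agree on the pull at (0.412, 0.213). I'll descend to it.

Run:
```python
from h import *
from bench import ctrl
print(ctrl.get_state()['qd'])
step([.4122,.2128,.060],down(46.1),6)
```

```text
[-0.0153 -0.0398 -0.0373  0.0312  0.008   0.0466 -0.2574]
t 1.8 pos [0.4168 0.2078 0.1804] F [ 4.7085 -2.1442  0.3448] g 0.572
total dp cm [ 0.7239  0.0289 12.0333] rot [ 0.001   0.0039 -0.0038]
per row dp cm [0.1174 0.0058 2.0057] rot [ 0.0002  0.0007 -0.0006] n 6
```

```bash
python3 -m crank '{"dp":[[0,0,0],[0,0,1.5],[0,0,2.5],[0,0,2.5],[0,0,2.5],[0,0,1.5],[0,0,0.5],[0,0,0]],"delta_rot":[[0,0,0],[0,0,0],[0,0,0],[0,0,0],[0,0,0],[0,0,0],[0,0,0],[0,0,0]]}'
python3 - <<'E'
from h import *
from bench import ctrl
step([.4122,.2128,.033],down(46.1),3)
I=info('wrist')
cv2.imwrite('pics/w2.png',ctrl.get_image('wrist')); print(I)
step([.4122,.2128,.033],down(46.1),3)
E
```

```text
time: 2.6
position: [0.4107, 0.2131, 0.0704]
tool_rot: [-1.178, -2.911, 0.002]
ft_force: [-0.1, -0.4, 0.3]
grip_width: 0.578
t 2.6 pos [0.4107 0.2131 0.0704] F [-0.1463 -0.4006  0.3156] g 0.578
total dp cm [-0.1301  0.0938  3.7358] rot [-0.0013 -0.0005 -0.0026]
per row dp cm [-0.0432  0.0307  1.2453] rot [-0.0004 -0.0002 -0.0009] n 3
{'camera_matrix': array([[340.1864,   0.    , 315.4951],
       [  0.    , 340.1864, 229.8873],
       [  0.    ,   0.    ,   1.    ]]), 'D': array([-0.0585,  0.    ,  0.    ,  0.    ,  0.    ]), 'xyz': array([0.356 , 0.1553, 0.2133]), 'orientation': array([1.1264, 2.786 , 0.4093])}
t 2.65 pos [0.4114 0.2133 0.0711] F [0.325  0.6    0.1287] g 0.573
total dp cm [-0.0947  0.0181  3.8145] rot [ 0.0003 -0.0002 -0.0027]
per row dp cm [-0.0315  0.0062  1.2715] rot [ 0.0001 -0.0001 -0.0009] n 3
```

View pics/w2.png

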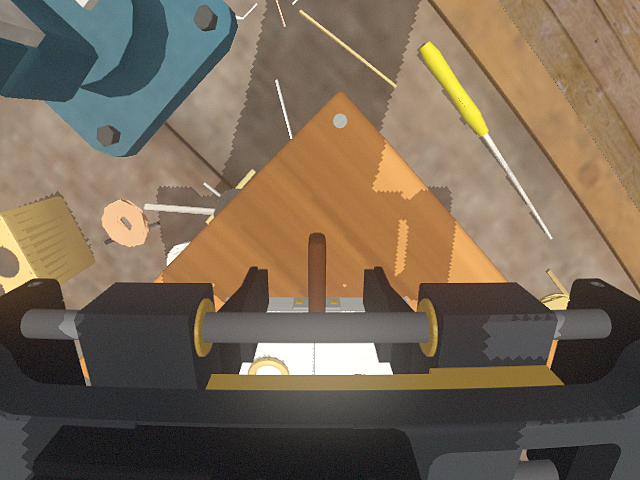

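The pull at (317,240–310) is centred between the fingers, so I'll descend and grip.

```bash
python3 -m crank '{"dp":[[0,0,1],[0,0,1.4],[0,0,1],[0,0,0.4],[0,0,0],[0,0,0],[0,0,0],[0,0,0]],"delta_rot":[[0,0,0],[0,0,0],[0,0,0],[0,0,0],[0,0,0],[0,0,0],[0,0,0],[0,0,0]]}'
python3 -m crank '{"dp":[[0,0,0],[0,0,0],[0,0,0],[0,0,0],[0,0,0],[0,0,0],[0,0,0],[0,0,0]],"delta_rot":[[0,0,0],[0,0,0],[0,0,0],[0,0,0],[0,0,0],[0,0,0],[0,0,0],[0,0,0]]}' 0 45
python3 - <<'E'
from h import *
from bench import ctrl
cv2.imwrite('pics/w3.png',ctrl.get_image('wrist'))
cv2.imwrite('pics/s3.png',ctrl.get_image('scene'))
t=ctrl.get_image('top');cv2.imwrite('pics/t3.png',cv2.resize(t[130:350,170:500],None,fx=2.4,fy=2.4,interpolation=cv2.INTER_CUBIC))
step([.4122,.2128,.033],down(46.1),3)
E
```

```text
time: 3.45
position: [0.412, 0.2129, 0.0332]
tool_rot: [1.179, 2.911, 0.002]
ft_force: [0.1, 0.2, 0.7]
grip_width: 0.575
time: 4.25
position: [0.4116, 0.2127, 0.0328]
tool_rot: [-1.179, -2.912, -0.0]
ft_force: [0.6, -0.0, -0.3]
grip_width: 0.106
t 4.4 pos [0.4116 0.2127 0.0327] F [ 0.0189 -0.382  -0.6814] g 0.11
total dp cm [-0.0379  0.0498 -0.0256] rot [ 0.     -0.0001 -0.0034]
per row dp cm [-0.0127  0.0166 -0.0085] rot [ 0.     -0.     -0.0011] n 3
```

View pics/w3.png

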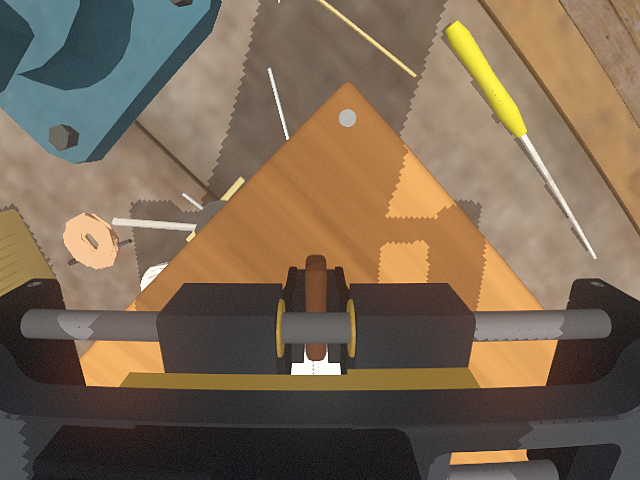

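View pics/s3.png

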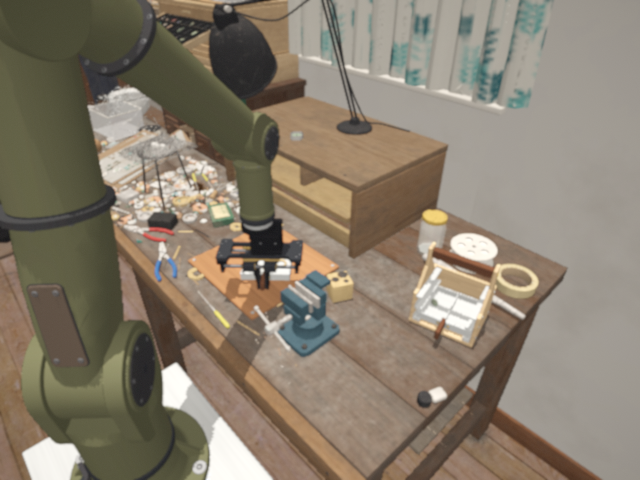

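View pics/t3.png

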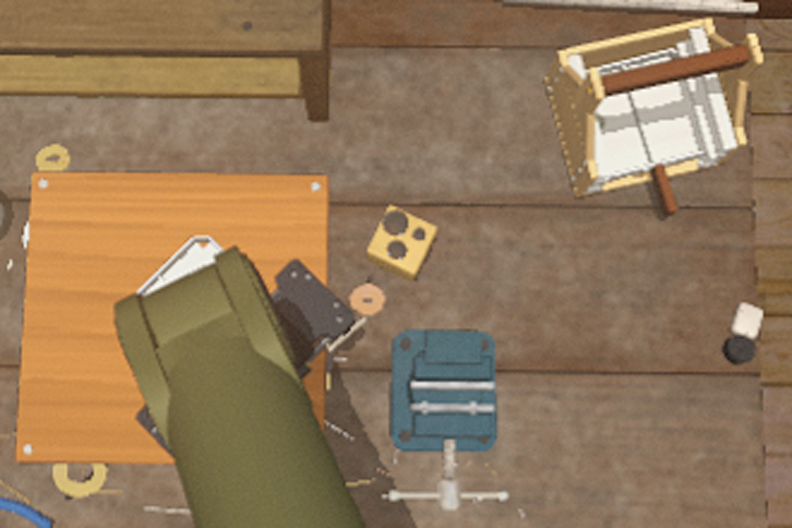

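```bash
python3 -m crank '{"dp":[[0,0,-0.5],[0,0,-1.2],[0,0,-2.2],[0,0,-3],[0,0,-3.5],[0,0,-3],[0,0,-2.2],[0,0,-1.2]],"delta_rot":[[0,0,0],[0,0,0],[0,0,0],[0,0,0],[0,0,0],[0,0,0],[0,0,0],[0,0,0]]}'
python3 - <<'E'
from h import *
from bench import ctrl
cv2.imwrite('pics/w4.png',ctrl.get_image('wrist'))
s=ctrl.get_image('scene');cv2.imwrite('pics/s4.png',cv2.resize(s[180:330,190:390],None,fx=4,fy=4,interpolation=cv2.INTER_CUBIC))
th=13.3;x=np.array([np.cos(np.radians(th)),np.sin(np.radians(th))]);c=np.array([.659,-.144])
g=c-x*.225
print(g, ctrl.get_state()['torque'])
step([*g,.20],down(th),24)
E
```

```text
time: 5.2
position: [0.4125, 0.213, 0.2037]
tool_rot: [1.179, 2.91, 0.006]
ft_force: [-0.4, 1.2, -2.6]
grip_width: 0.11
[ 0.44   -0.1958] [-0.0688  0.1272 -0.0159]
t 5.3 pos [0.4125 0.2132 0.2027] F [ 0.1227 -0.012  -1.228 ] g 0.11
total dp cm [-30.4344 -27.4499   0.178 ] rot [ 0.0037 -0.0007  0.569 ]
per row dp cm [-1.55   -0.7703  0.0097] rot [ 0.0002 -0.      0.0237] n 24
```

View pics/w4.png

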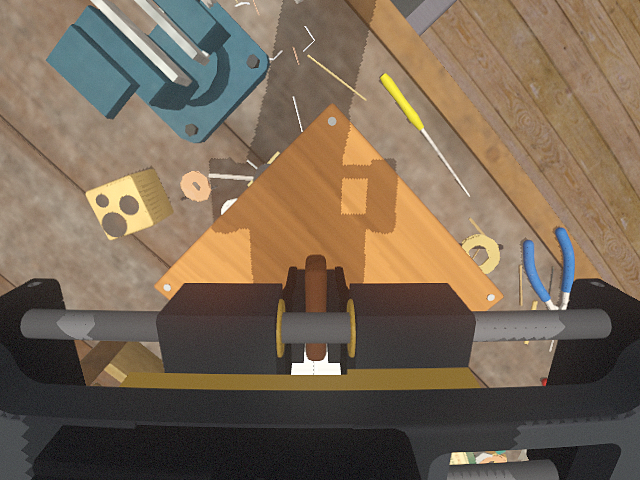

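View pics/s4.png

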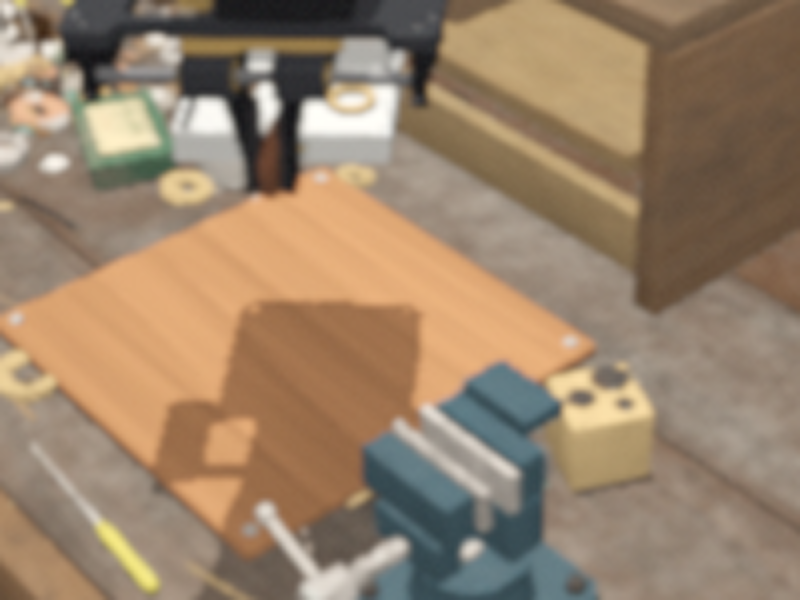

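```bash
python3 -m crank '{"dp":[[-0.37,-0.18,0],[-0.74,-0.37,0],[-1.12,-0.55,0],[-1.49,-0.74,0],[-1.86,-0.92,0],[-1.86,-0.92,0],[-1.86,-0.92,0],[-1.86,-0.92,0]],"delta_rot":[[0,0,0.0057],[0,0,0.0114],[0,0,0.017],[0,0,0.0228],[0,0,0.0284],[0,0,0.0284],[0,0,0.0284],[0,0,0.0284]]}'
python3 -m crank '{"dp":[[-1.86,-0.92,0],[-1.86,-0.92,0],[-1.86,-0.92,0],[-1.86,-0.92,0],[-1.86,-0.92,0],[-1.86,-0.92,0],[-1.86,-0.92,0],[-1.86,-0.92,0]],"delta_rot":[[0,0,0.0284],[0,0,0.0284],[0,0,0.0284],[0,0,0.0284],[0,0,0.0284],[0,0,0.0284],[0,0,0.0284],[0,0,0.0284]]}'
python3 -m crank '{"dp":[[-1.86,-0.92,0],[-1.86,-0.92,0],[-1.86,-0.92,0],[-1.86,-0.92,0],[-1.49,-0.74,0],[-1.12,-0.55,0],[-0.74,-0.37,0],[-0.37,-0.18,0]],"delta_rot":[[0,0,0.0284],[0,0,0.0284],[0,0,0.0284],[0,0,0.0284],[0,0,0.0228],[0,0,0.017],[0,0,0.0114],[0,0,0.0057]]}'
python3 - <<'E'
from h import *
from bench import ctrl
th=13.3
ctrl.get_image('wrist')
I=info('wrist')
cv2.imwrite('pics/w5.png',ctrl.get_image('wrist'));print(I['xyz'],I['orientation'])
s=ctrl.get_image('scene');cv2.imwrite('pics/s5.png',s)
t=ctrl.get_image('top');cv2.imwrite('pics/t5.png',t)
step([.44,-.196,.20],down(th),1)
E
```

```text
time: 6.1
position: [0.4451, 0.0905, 0.2008]
tool_rot: [1.428, 2.798, 0.0]
ft_force: [-0.2, 0.6, -1.7]
grip_width: 0.112
time: 6.9
position: [0.4565, -0.0741, 0.2008]
tool_rot: [1.734, 2.619, 0.0]
ft_force: [-0.7, 0.5, -1.7]
grip_width: 0.107
time: 7.7
position: [0.4404, -0.1963, 0.2007]
tool_rot: [-1.949, -2.463, -0.0]
ft_force: [0.7, 0.3, -1.8]
grip_width: 0.111
[ 0.3634 -0.2154  0.3435] [1.824  2.3057 0.3395]
t 7.9 pos [ 0.4409 -0.195   0.2007] F [-0.5621 -0.2431 -1.487 ] g 0.111
total dp cm [-0.0815 -0.1075  0.0699] rot [ 0.0001 -0.0004  0.0021]
per row dp cm [-0.0815 -0.1075  0.0699] rot [ 0.0001 -0.0004  0.0021] n 1
```

View pics/w5.png

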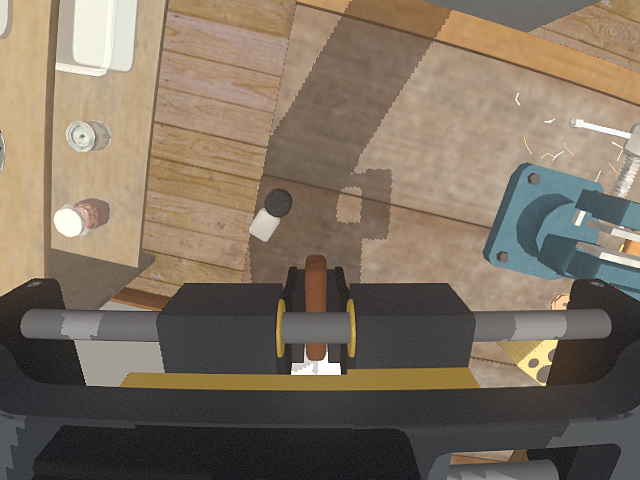

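View pics/s5.png

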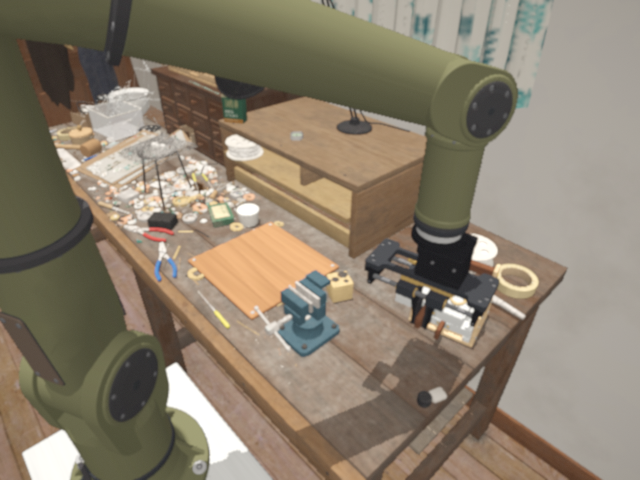

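View pics/t5.png

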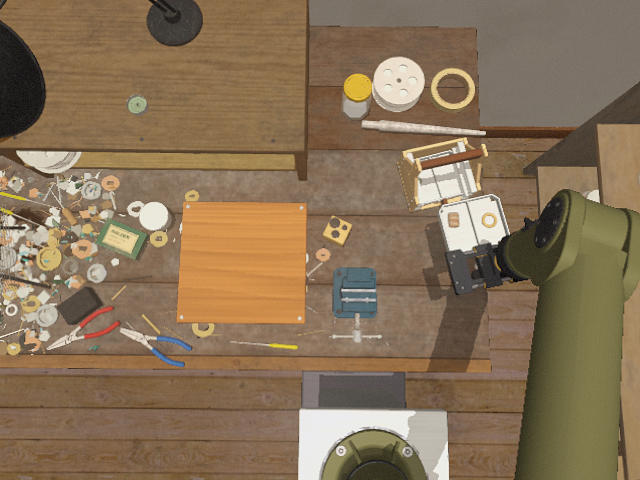

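Run:
```python
import cv2
t=cv2.imread('pics/t5.png')
def c(im,x,y,w,h,k,n): cv2.imwrite(n,cv2.resize(im[y:y+h,x:x+w],None,fx=k,fy=k,interpolation=cv2.INTER_CUBIC))
c(t,398,134,94,74,8,'pics/t5c.png')
c(t,432,188,84,70,8,'pics/t5t.png')
```

```text
(no output)
```

View pics/t5c.png

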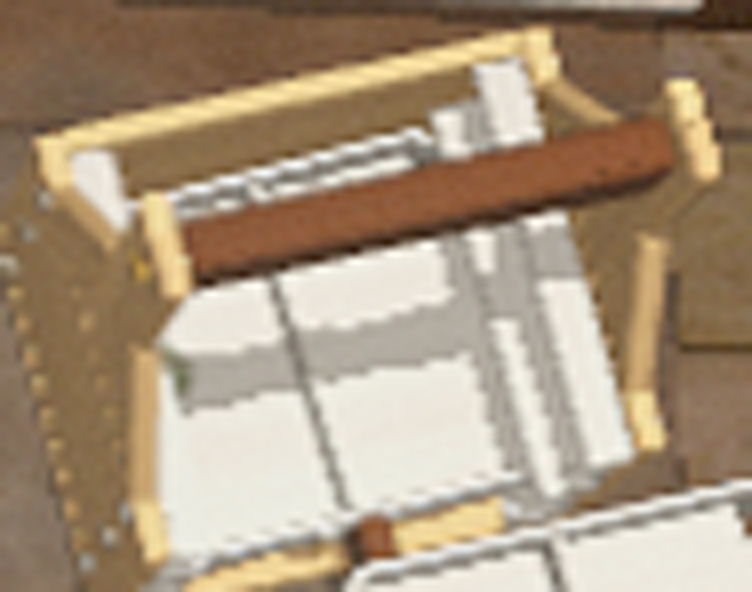

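View pics/t5t.png

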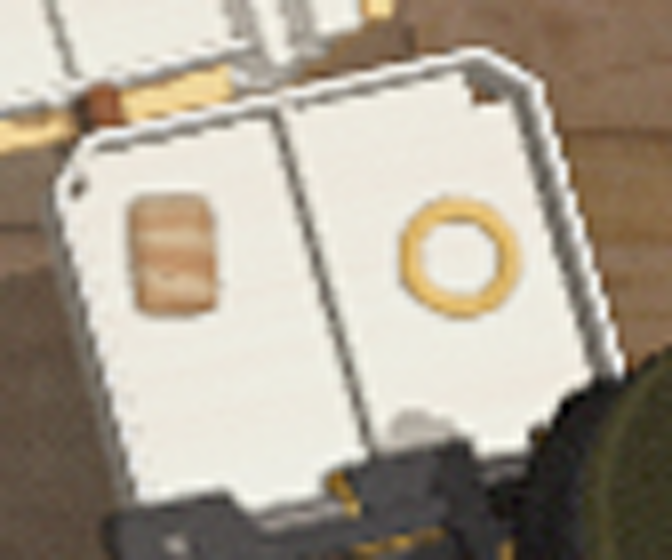

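Run:
```python
from h import *
from scipy.optimize import least_squares
I=info('top')
def px(l,x0,y0,k): return (np.array(l,float)+.5)/k-.5+np.array([x0,y0])
# tray check
q=plane(I,px([(128,128),(482,48)],432,188,8),.1957); m=q.mean(0)
l=plane(I,px([(55,195),(130,500),(545,90),(625,370)],432,188,8),.1957)
p=np.array([.4409,-.195]);th=np.radians(13.4);x=np.array([np.cos(th),np.sin(th)]);y=np.array([-x[1],x[0]])
print('rear exp',p+x*.133)
for a in np.r_[q,l]: print('tray frame (x from TCP, y):',(a[:2]-p)@x,(a[:2]-p)@y)
# caddy fit
mod=[(61,72,88),(61,-72,88),(0,68,176),(0,-68,176),(-61,72,88),(-61,64,88),(-61,-72,88),(-61,-64,88)]
obs=px([(38,142),(545,28),(167,245),(692,130),(138,562),(168,557),(665,445),(636,450)],398,134,8)
mod=np.array(mod)/1000
def f(v):
    c,s=np.cos(v[2]),np.sin(v[2]);P=mod@np.array([[c,s,0],[-s,c,0],[0,0,1]])+np.array([v[0],v[1],0])
    return (proj(I,P)-obs).ravel()
r=least_squares(f,[.659,-.144,.23],loss='soft_l1');print(r.x,np.degrees(r.x[2]));print(r.fun.reshape(-1,2))
```

```text
rear exp [ 0.5703 -0.1642]
tray frame (x from TCP, y): 0.1334263601194571 0.03851221366636417
tray frame (x from TCP, y): 0.1337380861069282 -0.04921313138768821
tray frame (x from TCP, y): 0.12142478143841913 0.05974742187475238
tray frame (x from TCP, y): 0.04654564625063467 0.06155249027331
tray frame (x from TCP, y): 0.12045803315177055 -0.06100898067416226
tray frame (x from TCP, y): 0.05086326083287832 -0.060442128979541404
[ 0.6615 -0.1417  0.2315] 13.26144613803063
[[-0.8396 -0.7605]
 [-0.1043 -0.372 ]
 [-0.4776 -0.0708]
 [ 0.2813 -0.1193]
 [ 0.5982  0.1626]
 [ 0.484  -0.0099]
 [-0.027   0.4726]
 [-0.0171  0.6409]]
```

Run:
```python
from h import *
step([.4522,-.1910,.0795],down(13.26),8)
```

```text
t 7.9 pos [ 0.4409 -0.195   0.2007] F [-0.5621 -0.2431 -1.487 ] g 0.111
total dp cm [ 0.1164  1.1936 12.1201] rot [ 0.0001 -0.0004  0.0028]
per row dp cm [0.015  0.1493 1.515 ] rot [ 0.     -0.0001  0.0004] n 8
```

```bash
python3 -m crank '{"dp":[[0.02,0.1,0.6],[0.02,0.15,1.4],[0.02,0.2,2.2],[0.02,0.2,2.4],[0.02,0.2,2.2],[0.02,0.15,1.6],[0,0.1,1],[0,0.09,0.7]],"delta_rot":[[0,0,0.003],[0,0,0],[0,0,0],[0,0,0],[0,0,0],[0,0,0],[0,0,0],[0,0,0]]}'
python3 - <<'E'
from h import *
from bench import ctrl
ctrl.get_image('wrist')
s=ctrl.get_image('scene');cv2.imwrite('pics/s6.png',cv2.resize(s[230:360,380:520],None,fx=4.5,fy=4.5,interpolation=cv2.INTER_CUBIC))
t=ctrl.get_image('top');cv2.imwrite('pics/t6.png',cv2.resize(t[130:260,400:520],None,fx=4.5,fy=4.5,interpolation=cv2.INTER_CUBIC))
step([.4522,-.1910,.0795],down(13.26),1)
E
```

```text
time: 8.7
position: [0.4518, -0.1914, 0.0788]
tool_rot: [-1.95, -2.462, 0.001]
ft_force: [-0.2, -0.3, -1.5]
grip_width: 0.111
t 8.85 pos [ 0.4521 -0.1918  0.0798] F [ 0.4909 -1.2074 -1.8786] g 0.108
total dp cm [0.0767 0.031  0.0304] rot [-0.0001  0.0001 -0.0012]
per row dp cm [0.0767 0.031  0.0304] rot [-0.0001  0.0001 -0.0012] n 1
```

View pics/s6.png

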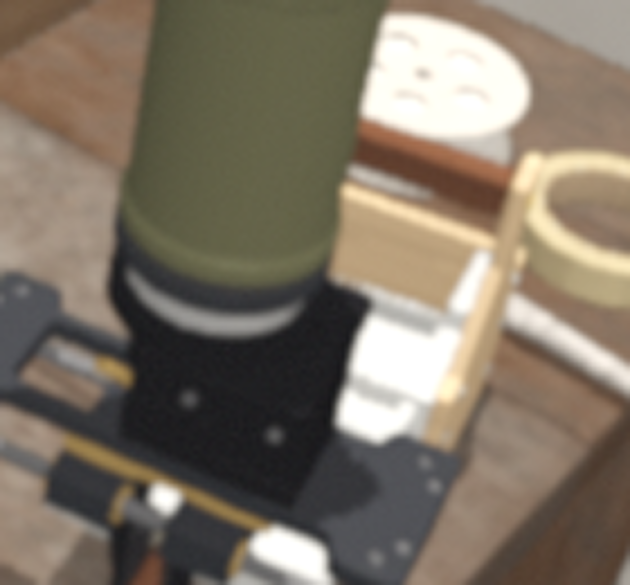

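View pics/t6.png

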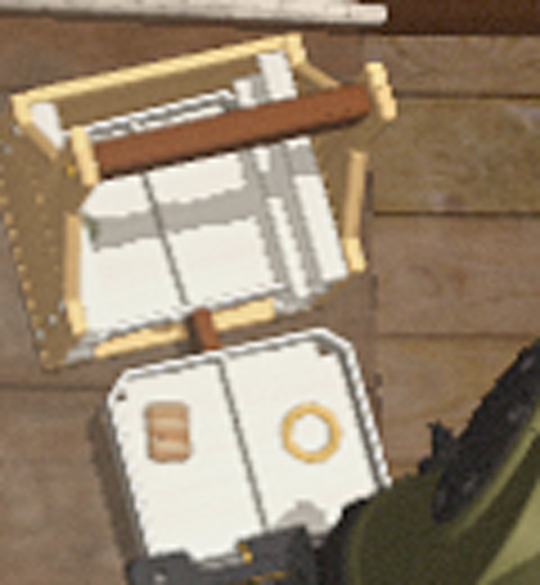

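```bash
python3 -m crank '{"dp":[[0.05,0.2,0],[0,0.5,0],[0,0.9,0],[0,1.0,0],[0,1.0,0],[0,0.8,0],[0,0.4,0],[0,0.2,0]],"delta_rot":[[0,0,0],[0,0,0],[0,0,0],[0,0,0],[0,0,0],[0,0,0],[0,0,0],[0,0,0]]}'
python3 - <<'E'
from h import *
from bench import ctrl
ctrl.get_image('scene')
t=ctrl.get_image('top');cv2.imwrite('pics/t7.png',cv2.resize(t[130:240,400:500],None,fx=6,fy=5.4,interpolation=cv2.INTER_CUBIC))
x=np.array([.9733,.2294])
step([*(np.array([.6615,-.1417])-x*.08),.0795],down(13.26),1)
E
```

```text
time: 9.65
position: [0.5009, -0.1799, 0.0796]
tool_rot: [-1.951, -2.462, 0.001]
ft_force: [-0.6, -0.1, -1.7]
grip_width: 0.112
t 9.75 pos [ 0.5005 -0.18    0.0796] F [-0.727  -0.6062 -2.118 ] g 0.112
total dp cm [0.0486 8.5538 0.0057] rot [-0.0005  0.     -0.0015]
per row dp cm [0.0486 8.5538 0.0057] rot [-0.0005  0.     -0.0015] n 1
```

View pics/t7.png

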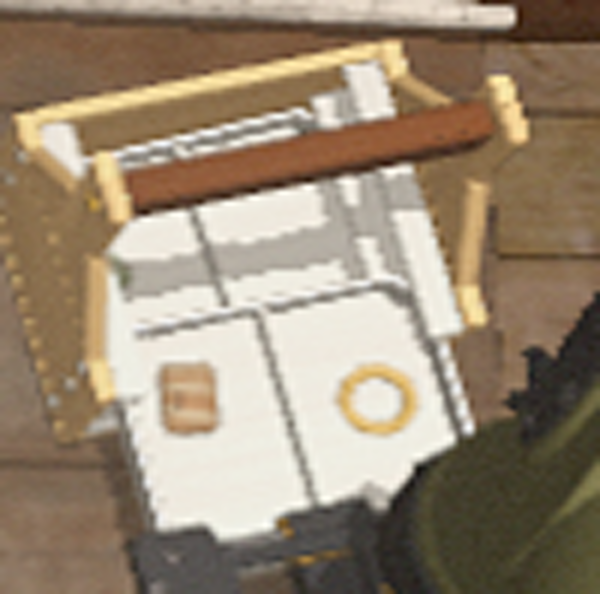

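It has entered under the keeper strips with no contact force, so I'll continue.

```bash
python3 -m crank '{"dp":[[0.03,0.3,0],[0,0.8,0],[0,1.3,0],[0,1.6,0],[0,1.4,0],[0,1.0,0],[0,0.6,0],[0,0.4,0]],"delta_rot":[[0,0,0],[0,0,0],[0,0,0],[0,0,0],[0,0,0],[0,0,0],[0,0,0],[0,0,0]]}'
python3 - <<'E'
from h import *
from bench import ctrl
ctrl.get_image('scene')
t=ctrl.get_image('top');cv2.imwrite('pics/t8.png',cv2.resize(t[130:240,400:500],None,fx=6,fy=5.4,interpolation=cv2.INTER_CUBIC))
x=np.array([.9733,.2294])
step([*(np.array([.6615,-.1417])-x*.08),.0795],down(13.26),1)
E
```

```text
time: 10.55
position: [0.573, -0.1626, 0.0796]
tool_rot: [-1.951, -2.462, 0.001]
ft_force: [-0.4, -0.2, -1.8]
grip_width: 0.113
t 10.65 pos [ 0.5727 -0.1628  0.0797] F [-0.3771 -1.0196 -1.2481] g 0.113
total dp cm [0.014  1.1251 0.015 ] rot [-0.0002  0.0001 -0.0012]
per row dp cm [0.014  1.1251 0.015 ] rot [-0.0002  0.0001 -0.0012] n 1
```

View pics/t8.png

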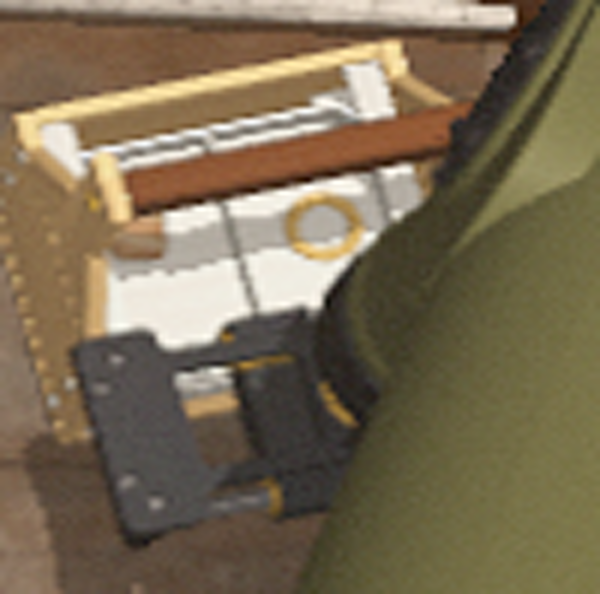

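```bash
python3 -m crank '{"dp":[[0,0.2,0],[0,0.2,0],[0,0.2,0],[0,0.2,0],[0,0.2,0],[0,0.1,0],[0,0.05,0],[0,0,0]],"delta_rot":[[0,0,0],[0,0,0],[0,0,0],[0,0,0],[0,0,0],[0,0,0],[0,0,0],[0,0,0]]}'
python3 - <<'E'
from h import *
from bench import ctrl
I=info('wrist')
cv2.imwrite('pics/w9.png',ctrl.get_image('wrist'))
t=ctrl.get_image('top');cv2.imwrite('pics/t9.png',cv2.resize(t[130:240,400:500],None,fx=6,fy=5.4,interpolation=cv2.INTER_CUBIC))
x=np.array([.9733,.2294])
step([*(np.array([.6615,-.1417])-x*.08),.0795],down(13.26),1)
E
```

```text
time: 11.45
position: [0.5837, -0.1602, 0.0797]
tool_rot: [-1.952, -2.462, 0.0]
ft_force: [0.3, 0.3, -1.8]
grip_width: 0.105
t 11.55 pos [ 0.5836 -0.1602  0.0797] F [ 0.0174  0.8258 -1.3864] g 0.113
total dp cm [0.0144 0.0061 0.0221] rot [-0.     -0.0001 -0.0015]
per row dp cm [0.0144 0.0061 0.0221] rot [-0.     -0.0001 -0.0015] n 1
```

View pics/t9.png

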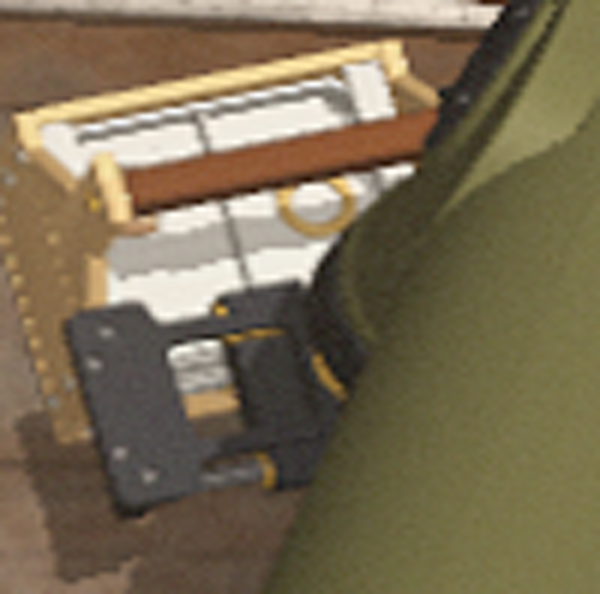

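View pics/w9.png

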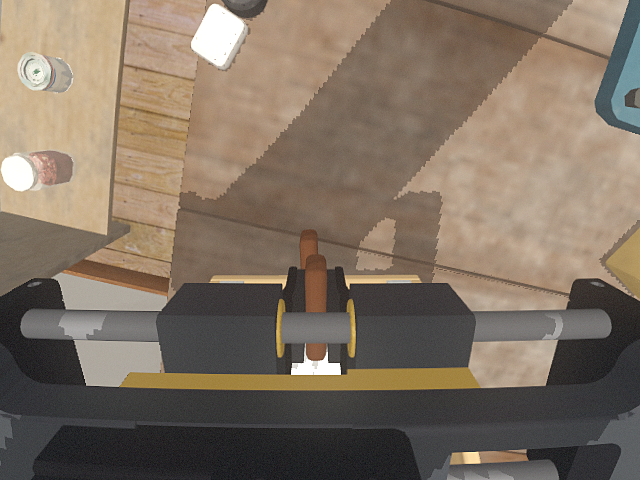

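```bash
python3 -m crank '{"dp":[[0,0,0.1],[0,0,0.1],[0,0,0.1],[0,0,0.1],[0,0,0],[0,0,0],[0,0,0],[0,0,0]],"delta_rot":[[0,0,0],[0,0,0],[0,0,0],[0,0,0],[0,0,0],[0,0,0],[0,0,0],[0,0,0]]}'
python3 -m crank '{"dp":[[0,0,0.1],[0,0,0],[0,0,0.05],[0,0,0],[0,0,0.05],[0,0,0],[0,0,0],[0,0,0]],"delta_rot":[[0,0,0],[0,0,0],[0,0,0],[0,0,0],[0,0,0],[0,0,0],[0,0,0],[0,0,0]]}'
```

```text
time: 12.35
position: [0.5837, -0.1602, 0.0758]
tool_rot: [1.952, 2.462, 0.0]
ft_force: [0.1, -1.0, -1.5]
grip_width: 0.109
time: 13.15
position: [0.5837, -0.1602, 0.0738]
tool_rot: [1.952, 2.462, 0.0]
ft_force: [0.0, 0.7, -1.4]
grip_width: 0.112
```

```bash
python3 -m crank '{"dp":[[0,0,0.05],[0,0,0],[0,0,0.05],[0,0,0],[0,0,0],[0,0,0],[0,0,0],[0,0,0]],"delta_rot":[[0,0,0],[0,0,0],[0,0,0],[0,0,0],[0,0,0],[0,0,0],[0,0,0],[0,0,0]]}'
python3 - <<'E'
from h import *
from bench import ctrl
t=ctrl.get_image('top');cv2.imwrite('pics/t10.png',cv2.resize(t[130:240,400:500],None,fx=6,fy=5.4,interpolation=cv2.INTER_CUBIC))
s=ctrl.get_state();print(s['ft_force'],s['torque'],s['position'])
E
```

```text
time: 13.95
position: [0.5837, -0.1602, 0.0728]
tool_rot: [1.952, 2.462, 0.0]
ft_force: [0.1, -0.3, -0.8]
grip_width: 0.108
[-0.3284 -0.3417 -0.8816] [-0.0027  0.0791  0.0201] [ 0.5838 -0.1602  0.0728]
```

```bash
python3 -m crank '{"dp":[[0,0,0.03],[0,0,0.03],[0,0,0],[0,0,0],[0,0,0],[0,0,0],[0,0,0],[0,0,0]],"delta_rot":[[0,0,0],[0,0,0],[0,0,0],[0,0,0],[0,0,0],[0,0,0],[0,0,0],[0,0,0]]}'
python3 -m crank '{"dp":[[0,0,0],[0,0,0],[0,0,0],[0,0,0],[0,0,0],[0,0,0],[0,0,0],[0,0,0]],"delta_rot":[[0,0,0],[0,0,0],[0,0,0],[0,0,0],[0,0,0],[0,0,0],[0,0,0],[0,0,0]]}' 2.8
python3 - <<'E'
from h import *
from bench import ctrl
cv2.imwrite('pics/w11.png',ctrl.get_image('wrist'))
E
```

```text
time: 14.8
position: [0.5837, -0.1602, 0.0727]
tool_rot: [-1.952, -2.462, -0.001]
ft_force: [-1.8, -0.0, 5.3]
grip_width: 0.114
time: 15.6
position: [0.5837, -0.1602, 0.0722]
tool_rot: [1.952, 2.462, 0.0]
ft_force: [0.6, 0.1, -0.1]
grip_width: 0.322
```

View pics/w11.png

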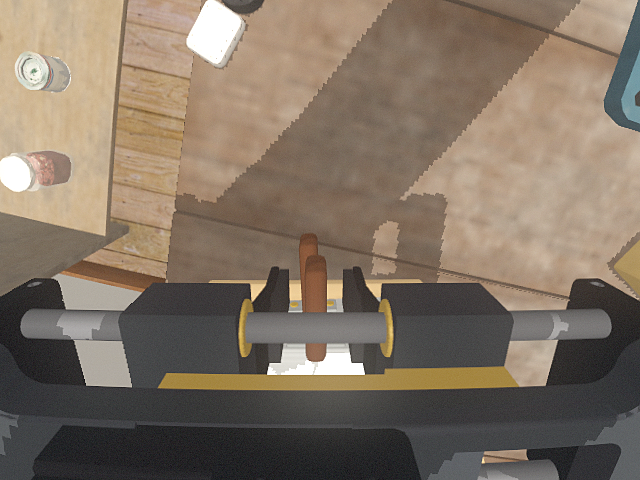

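Released. The tray touched down at TCP z = 0.0727, which is the runner level I predicted. I'll rise and look.

```bash
python3 -m crank '{"dp":[[0,0,-0.4],[0,0,-1.0],[0,0,-2.2],[0,0,-3.5],[0,0,-4],[0,0,-4],[0,0,-3],[0,0,-1.5]],"delta_rot":[[0,0,0],[0,0,0],[0,0,0],[0,0,0],[0,0,0],[0,0,0],[0,0,0],[0,0,0]]}'
python3 -m crank '{"dp":[[0,-2,-0.4],[0,-3,0],[0,-4,0],[0,-4,0],[0,-3,0],[0,-2,0],[0,-1,0],[0,0,0]],"delta_rot":[[0,0,0],[0,0,0],[0,0,0],[0,0,0],[0,0,0],[0,0,0],[0,0,0],[0,0,0]]}' 6
python3 - <<'E'
from h import *
from bench import ctrl
t=ctrl.get_image('top');cv2.imwrite('pics/t12.png',t);cv2.imwrite('pics/t12c.png',cv2.resize(t[134:214,398:492],None,fx=8,fy=7.5,interpolation=cv2.INTER_CUBIC))
s=ctrl.get_image('scene');cv2.imwrite('pics/s12.png',cv2.resize(s[230:350,395:515],None,fx=5,fy=5,interpolation=cv2.INTER_CUBIC))
E
```

```text
time: 16.45
position: [0.5847, -0.161, 0.2722]
tool_rot: [1.95, 2.458, 0.005]
ft_force: [-0.6, -0.0, -0.0]
grip_width: 0.324
time: 17.25
position: [0.398, -0.2037, 0.2721]
tool_rot: [-1.953, -2.461, -0.003]
ft_force: [0.8, 0.6, 0.9]
grip_width: 0.687
```

View pics/t12c.png

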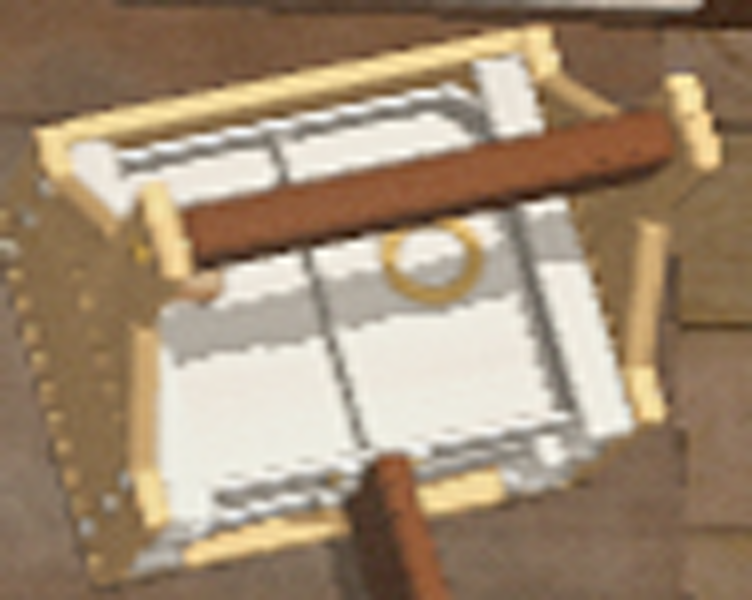

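View pics/s12.png

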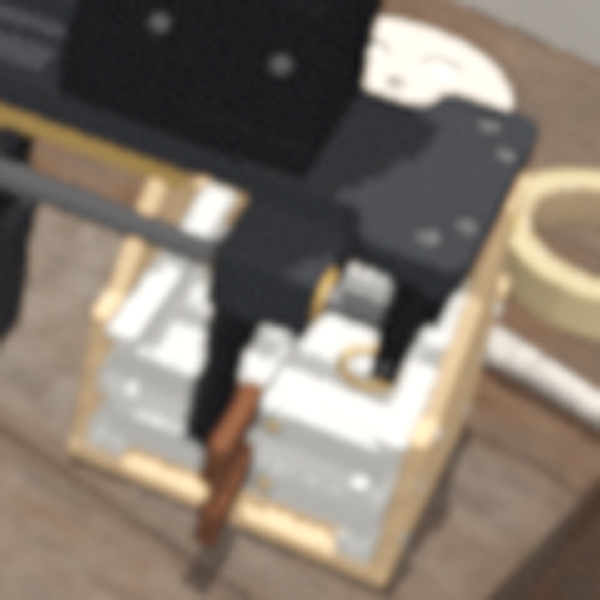

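Run:
```python
from h import *
from bench import ctrl
I=info('top')
def px(l,x0,y0,kx,ky): l=np.array(l,float);return np.c_[(l[:,0]+.5)/kx-.5+x0,(l[:,1]+.5)/ky-.5+y0]
x=np.array([.9733,.2294]);y=np.array([-x[1],x[0]]);c=np.array([.6615,-.1417])
q=plane(I,px([(220,495),(580,420),(130,165),(450,92)],398,134,8,7.5),.068)
for a in q: print('x_c',(a[:2]-c)@x,'y_c',(a[:2]-c)@y)
step([*c,.24],down(13.26-90),16)
```

```text
x_c -0.05226579066472531 y_c 0.04429085513944248
x_c -0.05197750400753271 y_c -0.057072896119876135
x_c 0.04990728273242256 y_c 0.04344027290222393
x_c 0.052297626177300806 y_c -0.04853340932534112
t 17.35 pos [ 0.3993 -0.2032  0.2722] F [0.3284 0.757  1.1991] g 0.689
total dp cm [ 0.0004 26.9255  3.228 ] rot [ 0.0005 -0.0002  1.5698]
per row dp cm [1.2539 1.3848 0.2013] rot [ 0.     -0.      0.0981] n 16
```

The front rim is at x_c = -52 mm, with -53 mm being home, so the tray is seated. I'll move over the handle and turn 90°.

```bash
python3 -m crank '{"dp":[[1.25,1.38,0.2],[1.25,1.38,0.2],[1.25,1.38,0.2],[1.25,1.38,0.2],[1.25,1.38,0.2],[1.25,1.38,0.2],[1.25,1.38,0.2],[1.25,1.38,0.2]],"delta_rot":[[0,0,0.098],[0,0,0.098],[0,0,0.098],[0,0,0.098],[0,0,0.098],[0,0,0.098],[0,0,0.098],[0,0,0.098]]}'
python3 -m crank '{"dp":[[1.25,1.38,0.2],[1.25,1.38,0.2],[1.25,1.38,0.2],[1.25,1.38,0.2],[1.25,1.38,0.2],[1.25,1.38,0.2],[1.25,1.38,0.2],[1.25,1.38,0.2]],"delta_rot":[[0,0,0.098],[0,0,0.098],[0,0,0.098],[0,0,0.098],[0,0,0.098],[0,0,0.098],[0,0,0.098],[0,0,0.098]]}'
python3 - <<'E'
from h import *
from bench import ctrl
for _ in range(3): ctrl.get_image('wrist')
I=info('wrist');print(I['xyz'],I['orientation'])
cv2.imwrite('pics/w13.png',ctrl.get_image('wrist'))
step([.6615,-.1417,.16],down(13.26-90),8)
E
```

```text
time: 18.15
position: [0.5184, -0.1173, 0.2552]
tool_rot: [2.745, 1.526, -0.003]
ft_force: [-1.1, -0.8, 0.4]
grip_width: 0.686
time: 18.95
position: [0.662, -0.1405, 0.238]
tool_rot: [3.12, 0.363, -0.003]
ft_force: [0.1, 0.5, -0.2]
grip_width: 0.688
[ 0.6433 -0.0643  0.3805] [2.827  0.3353 0.0435]
t 19.15 pos [ 0.6602 -0.1414  0.2384] F [0.0464 0.158  0.7358] g 0.689
total dp cm [0.1438 0.0508 7.8386] rot [0.0006 0.0031 0.004 ]
per row dp cm [0.0167 0.0066 0.9798] rot [0.0001 0.0004 0.0005] n 8
```

View pics/w13.png

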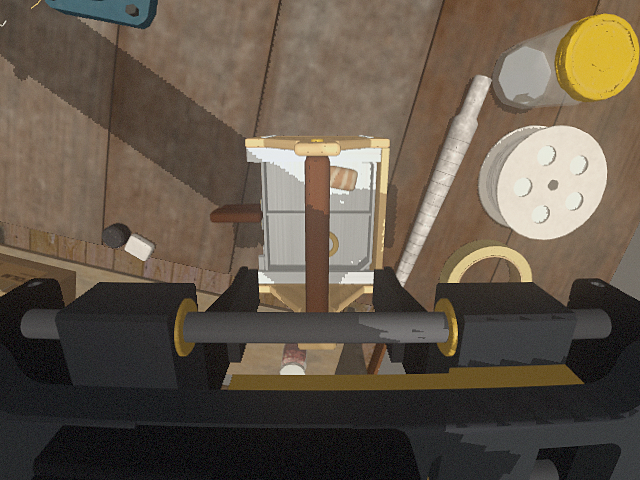

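Run:
```python
from h import *
I=info('wrist')
print(plane(I,[(317,148),(317,346)],.176), plane(I,[(305,250),(329,250)],.171))
x=np.array([.9733,.2294]);y=np.array([-x[1],x[0]]);c=np.array([.6615,-.1417]);print(c+y*.068,c-y*.068)
```

```text
[[ 0.6455 -0.0758  0.176 ]
 [ 0.6776 -0.2085  0.176 ]] [[ 0.6533 -0.1416  0.171 ]
 [ 0.6686 -0.1379  0.171 ]]
[ 0.6459 -0.0755] [ 0.6771 -0.2079]
```

The riser tops from the wrist view match the top-view pose within 0.6 mm. I'll descend and grip the bar.

```bash
python3 -m crank '{"dp":[[0.05,0.03,0.6],[0.05,0.02,1.2],[0,0,1.6],[0,0,1.6],[0,0,1.4],[0,0,0.9],[0,0,0.4],[0,0,0.15]],"delta_rot":[[0,0,0.003],[0,0,0],[0,0,0],[0,0,0],[0,0,0],[0,0,0],[0,0,0],[0,0,0]]}'
python3 -m crank '{"dp":[[0,0,0],[0,0,0],[0,0,0],[0,0,0],[0,0,0],[0,0,0],[0,0,0],[0,0,0]],"delta_rot":[[0,0,0],[0,0,0],[0,0,0],[0,0,0],[0,0,0],[0,0,0],[0,0,0],[0,0,0]]}' 0 60
python3 -m crank '{"dp":[[0,0,0],[0,0,0],[0,0,0],[0,0,0],[0,0,0],[0,0,0],[0,0,0],[0,0,0]],"delta_rot":[[0,0,0],[0,0,0],[0,0,0],[0,0,0],[0,0,0],[0,0,0],[0,0,0],[0,0,0]]}'
python3 - <<'E'
from h import *
from bench import ctrl
cv2.imwrite('pics/w14.png',ctrl.get_image('wrist'))
E
```

```text
time: 19.95
position: [0.661, -0.1423, 0.1612]
tool_rot: [-3.121, -0.36, 0.001]
ft_force: [-0.1, -0.6, -0.2]
grip_width: 0.686
time: 20.75
position: [0.6614, -0.1423, 0.1617]
tool_rot: [3.121, 0.36, 0.001]
ft_force: [1.5, -0.4, -0.6]
grip_width: 0.177
time: 21.55
position: [0.6612, -0.1423, 0.1617]
tool_rot: [3.121, 0.36, 0.001]
ft_force: [2.0, -1.0, -1.0]
grip_width: 0.18
```

View pics/w14.png

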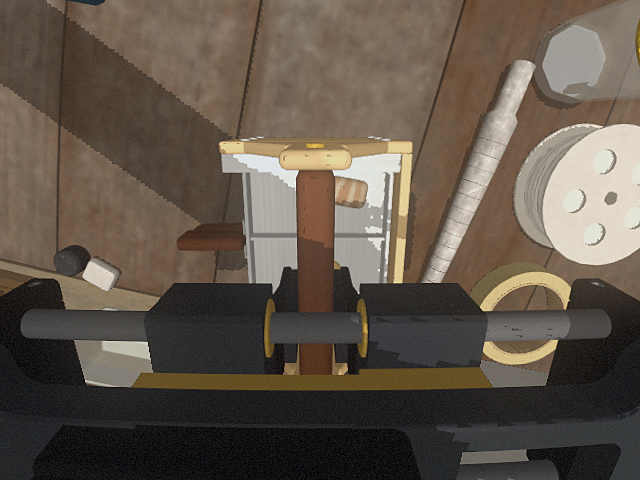

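The bar is gripped (opening about 15.5 mm). I'll lift slowly.

```bash
python3 -m crank '{"dp":[[0,0,-0.1],[0,0,-0.2],[0,0,-0.3],[0,0,-0.4],[0,0,-0.4],[0,0,-0.3],[0,0,-0.2],[0,0,-0.1]],"delta_rot":[[0,0,0],[0,0,0],[0,0,0],[0,0,0],[0,0,0],[0,0,0],[0,0,0],[0,0,0]]}'
python3 - <<'E'
from h import *
from bench import ctrl
cv2.imwrite('pics/w15.png',ctrl.get_image('wrist'))
s=ctrl.get_image('scene');cv2.imwrite('pics/s15.png',cv2.resize(s[200:350,380:530],None,fx=4,fy=4,interpolation=cv2.INTER_CUBIC))
s=ctrl.get_state();print(s['ft_force'],s['torque'],s['position'])
E
```

```text
time: 22.4
position: [0.6612, -0.1423, 0.182]
tool_rot: [3.121, 0.36, 0.001]
ft_force: [0.5, -0.6, -7.1]
grip_width: 0.179
[-0.0551 -0.0021 -7.6799] [-0.1156  0.0356 -0.0109] [ 0.6611 -0.1423  0.1819]
```

View pics/s15.png

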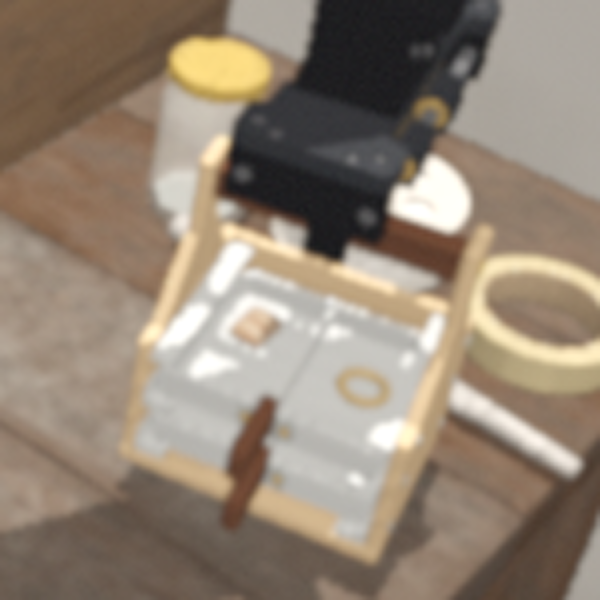

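View pics/w15.png

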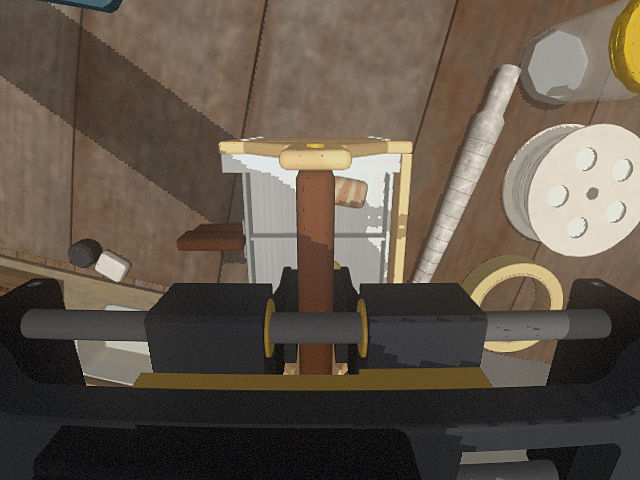

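It hangs level, carrying the full weight of about 7.4 N. I'll raise it another 8 cm.

```bash
python3 -m crank '{"dp":[[0,0,-0.3],[0,0,-0.7],[0,0,-1.2],[0,0,-1.7],[0,0,-1.7],[0,0,-1.2],[0,0,-0.7],[0,0,-0.4]],"delta_rot":[[0,0,0],[0,0,0],[0,0,0],[0,0,0],[0,0,0],[0,0,0],[0,0,0],[0,0,0]]}'
python3 -m crank '{"dp":[[0,0,-0.15],[0,0,0],[0,0,0],[0,0,0],[0,0,0],[0,0,0],[0,0,0],[0,0,0]],"delta_rot":[[0,0,0],[0,0,0],[0,0,0],[0,0,0],[0,0,0],[0,0,0],[0,0,0],[0,0,0]]}'
python3 - <<'E'
from h import *
from bench import ctrl
cv2.imwrite('pics/w16.png',ctrl.get_image('wrist'))
s=ctrl.get_image('scene');cv2.imwrite('pics/s16.png',s)
cv2.imwrite('pics/s16c.png',cv2.resize(s[170:330,380:540],None,fx=3.7,fy=3.7,interpolation=cv2.INTER_CUBIC))
t=ctrl.get_image('top');cv2.imwrite('pics/t16.png',t)
s=ctrl.get_state();print(s['ft_force'],s['torque'],s['position'],s['qd'])
E
```

```text
time: 23.3
position: [0.6613, -0.1425, 0.2618]
tool_rot: [3.121, 0.36, 0.002]
ft_force: [0.6, -1.0, -8.2]
grip_width: 0.177
time: 24.1
position: [0.6611, -0.1423, 0.2622]
tool_rot: [-3.121, -0.36, -0.0]
ft_force: [1.2, 0.4, -6.8]
grip_width: 0.179
[-0.0821 -0.487  -7.6453] [-0.0807  0.0407  0.013 ] [ 0.6611 -0.1423  0.2622] [-0.0006 -0.0005 -0.0021 -0.0008 -0.0006  0.0005 -0.002 ]
```

View pics/s16c.png

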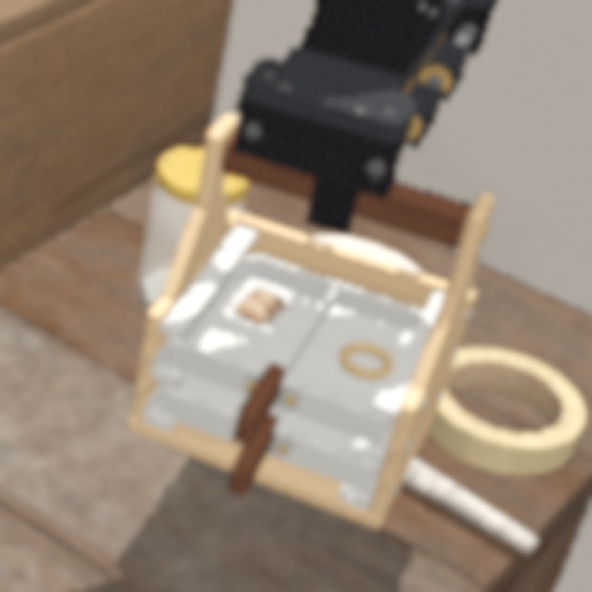

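View pics/w16.png

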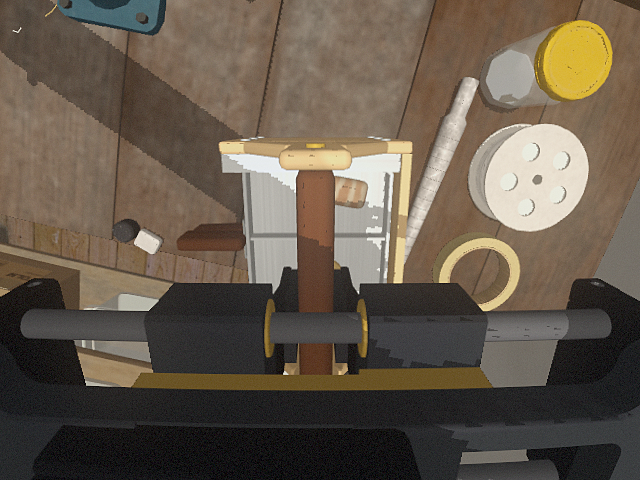

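View pics/t16.png

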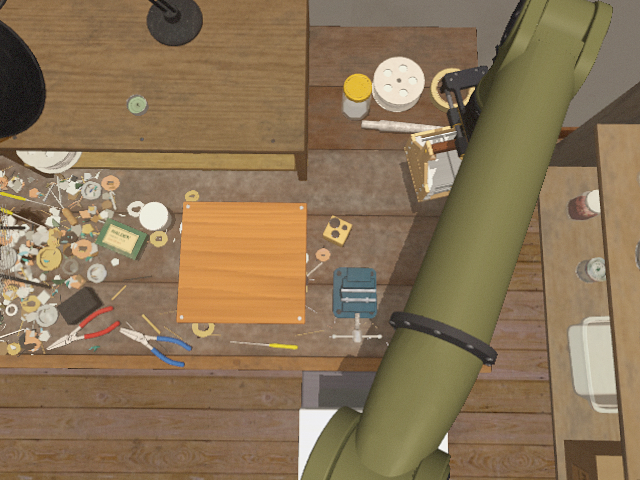

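The TCP rose 100.5 mm with the grip. The caddy has not moved in the wrist view, the tray contents are in place, the bystanders are unmoved and the arm is still. I'll hand in.

Run:
```python
from bench import ctrl
print(ctrl.close_job())
```

```text
the job is handed in; nothing more can be done
None
```

The loaded tray is in the caddy's upper slot, and I handed the job in at about 24 s with the caddy held by its handle bar, about 10 cm above the bench.

- **Tray:** I gripped it by the pull, carried it over the vise, slid it in and lowered it behind the lips without contact force on the way. It touched down at the predicted runner height. Its front rim measured 52 mm in front of the caddy's centre (53 mm is home), and then I let go.
- **Lift:** I took the handle bar with a 60 N grip and raised the caddy 100.5 mm. The wrist force showed the full weight, about 7.4 N, and the arm was still at the end.
- **Last pictures:** The caddy hung upright, level and unshifted in the grip. The stone and ring lay in the upper tray, the lower tray was in its slot, and the cube, loupe, tub and vise were where they started.
- **Not fully checked:** The small green stone was hidden under the upper tray, so I could not see it at the end.
- **One disagreement:** My first wrist measurement of the pull was about 6 mm off because the arm was still settling. Corrected for that, it agreed with the top view.

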